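Set the coarse and fine current knobs of the stud tester

TASK

Set the test current on the tester that holds the finished stud (the closed one with the lens on): turn the large black outer knob (coarse) until its white line points at the red mark on the dial, and only then turn the small blue inner knob (fine) until its white line points at the mark too. Let go with both lines on the mark. Do not touch the other tester, which holds an empty housing.

Things in the scene. Friction and masses are not known exactly. Their poses are not given: they have to be found in the camera images.
- knob_axis (a point): Where the upright common axis of the two knobs meets the panel, 40 mm above the table, on the tester with the closed stud: a fixed grey console, 270 x 145 mm. x points to the red mark on the round dial (38 to 51 mm out) and on to the stud's nest (stud 128 mm across, centre 138 mm away, top 63 mm above the table); z up. Nothing else stands on the dial.
- coarse (a joint): Angle (rad) of the black round outer knob, 60 mm across, 1 to 28 mm above the panel, white line on top and side. 0: line at the red mark; grows anticlockwise seen from above; starts at 0.6 to 1.35, stops at +-2.3. Stays where left (friction 0.05 N m), does not turn the inner knob. Grip from above across any diameter, the inner knob between the fingers.
- fine (a joint): Angle (rad) of the blue round inner knob, 30 mm across, 29 to 63 mm above the panel, white line from centre to rim and down the side. 0: line at the red mark; grows anticlockwise seen from above; starts at -1.3 to -0.6, stops at +-2.3. Stays where left (friction 0.03 N m), does not turn the outer knob. Grip from above across any diameter.
- spare_tester: The other tester, the same console but with an open empty grey housing in its nest; not to be touched. It stands to the left or right of the first. Origin on the table under the middle of the console; x from its knobs (axis at x = -75 mm) to its nest, z up.

How it is judged:
By the outcome, as a careful person would: the job done as asked, in the order asked, and still so for the second after the job is handed in, with the robot touching nothing.
It also fails if it takes over 40 s, if anything falls off the work surface, if the arm or the gripper's body presses on something with over 40 N, if the wrist force passes 120 N, or if a joint passes its speed limit or range.

ROBOT

A 6-joint arm with a two-finger parallel gripper is mounted at the origin on a cart in front of the work surface, level with it; the furniture and walls round the work are solid. World frame = base frame: x ahead of the robot, y to its left, z up, the work surface at z = 0. Lengths are in m, angles in degrees, forces in N, time in s.
With the tool pointing down it reaches from about 0.375 to 0.75 m from the base axis. Payload 9 kg.
Tool frame: the origin (TCP) lies where the fingers leave the gripper's body, on its centre line; the fingertips stand 73 mm ahead of it and the grasp point (between the pads) lies 54 mm ahead of it (robot.tip_reach is the distance from the TCP to the fingertips, in m); z points along the fingers, y is the line along which they close (so a half turn about z gives the same grasp; the last joint's range is limited). The gripper opens to 85 mm and grips with 20 to 120 N. Pads are 22 mm wide; open, the fingers measure 114 mm over their backs; the gripper's body (76 mm by 85 mm) begins 54 mm behind the grasp point. The pads swing forward as they close: fully open they stand 13 mm farther back than shut.
Start: joints at [50.839, 5.964, 5.575, 89.605, 0, 77.527], TCP at [0.269, 0.536, 0.304] pointing down, gripper open.
Joint ranges: [-171.21, 171.21], [-48.23, 106.86], [-62.78, 66.21], [-105.2, 120.99], [-86.42, 89.51], [-180, 180]. Speed limits (degrees/s): [127.2, 127.2, 147.25, 180, 180, 180].

INTERFACE

Orientations are given as [roll, pitch, yaw] about the fixed x, y, z axes, in that order (R = Rz(yaw) Ry(pitch) Rx(roll)).
In Python, from plant import robot gives the robot as it stands. Calls block until the motion is done:
- robot.move_pose(position, orientation): joint-space move of the TCP to a pose.
- robot.line_to(position, vel=0.15, rotation=None, guard=None): straight line of the TCP; rotation=None keeps the orientation; vel is the mean speed in m/s. With guard (N) it stops when the force on the tool has changed by that much, and returns True; else False.
- robot.goto_joints(angles): joint-space move.
- robot.set_gripper(opening): finger opening in m; the grip force is fixed at half the most; returns when the fingers have stopped.
- robot.pause(seconds).
- robot.ik(position, orientation): joint angles nearest the present ones, or None.
- robot.observe(): the state.
- robot.grab_frame(name): name is "scene" or "top" or "wrist"; returns the picture (384x512x3 uint8, blue, green, red); there is no depth.
- robot.get_calibration(name): a dict with "vertical_fov" (degrees; the focal length in pixels is half the picture's height over the tangent of half this angle, whatever the lens; pixels are square), "cx", "cy" (the principal point, pixels), "rvec" (rotation vector, rad) and "tvec" (3), from world to camera coordinates, as OpenCV has them. Camera axes: x right, y down, z forward; pixel columns grow to the right and rows downward; lengths in m; the calibration is good to about 2 mm. A picture is of the moment at which its call begins: read the wrist's pose just before it. get_calibration takes no time and is no camera call; for the wrist camera it gives the pose at the moment of the call.
A pose or a line that the arm cannot do raises robot.IKError and nothing moves.
- robot.job_done(): hands the job in; it is judged then, once.
The state is a dict: "time": time; "q": joint angles; "qvel": joint speeds; "joint_torque": joint torques, N m; "tool_pos": TCP position; "tcp_rot": TCP orientation; "ft_force": force on the tool from outside, world axes, zero at the start; "torque": the same for the moment, N m; "gripper_width": finger opening in m; "gripper_force": force on a finger pad.
Only numpy, scipy, OpenCV 4.12 (cv2) and the standard library are available. Lean on these libraries where they do the work, as an engineer would, in place of code of your own. Each camera call takes 0.05 s, during which the arm holds its last target. There are 200 camera calls.

## Working session

There is one attempt and no reset: what is moved stays moved. The work goes in short steps, each a Python script; the robot and the scene stay as the last script left them, time stands still between calls to the robot, and variables do not carry over. Pictures are saved under pics/ and viewed, at most 10 in all, crops included, and the job is handed in when it is done.

```bash
mkdir -p pics; ls; python3 - <<'E'
from plant import robot
import cv2
for n in("top","scene"):
    f=robot.grab_frame(n);c=robot.get_calibration(n);print(n,c)
    cv2.imwrite(f"pics/{n}0.png",f)
E
```

```text
pics
top {'vertical_fov': 43.56240240527799, 'cx': 260.8032946386404, 'cy': 191.015274483734, 'rvec': array([ 2.13981628, -2.10845605,  0.13114979]), 'tvec': array([0.0014792 , 0.52225867, 0.86448803])}
scene {'vertical_fov': 56.120400539206955, 'cx': 255.0967088847545, 'cy': 187.93635287400133, 'rvec': array([ 1.91110868, -0.67889898,  0.40362946]), 'tvec': array([-0.43805167,  0.18953482,  0.58146914])}
```

View pics/top0.png

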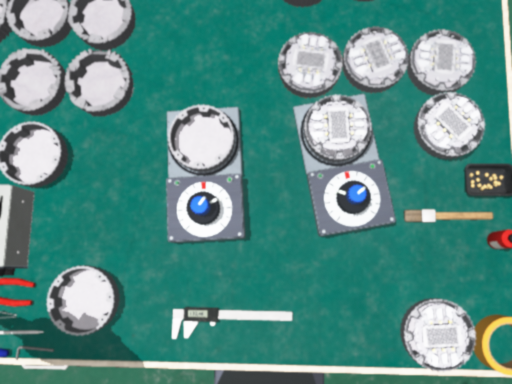

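View pics/scene0.png

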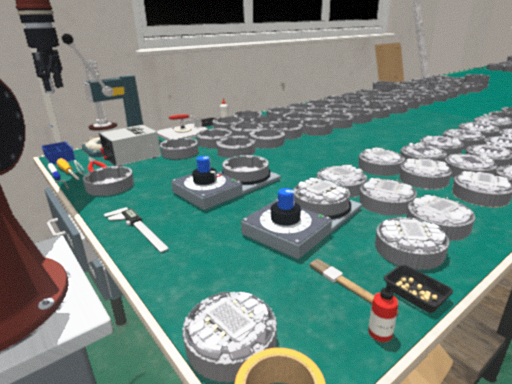

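The tester with the lensed stud is the right one in the top view: dial at about (351,199), red mark at (347,175). The tester with the empty housing is on the left.

```bash
cat > h.py <<'E'
import numpy as np, cv2
from plant import robot
def cal(n):
    c=robot.get_calibration(n); R=cv2.Rodrigues(np.array(c["rvec"]))[0]
    return R,np.array(c["tvec"]).ravel(),192/np.tan(np.radians(c["vertical_fov"]/2)),c["cx"],c["cy"]
def ray(C,uv,z):
    R,t,f,cx,cy=C; d=R.T@np.array([(uv[0]-cx)/f,(uv[1]-cy)/f,1]); o=-R.T@t
    return o+d*(z-o[2])/d[2]
def proj(C,p):
    R,t,f,cx,cy=C; q=R@np.array(p)+t; return np.array([cx+f*q[0]/q[2],cy+f*q[1]/q[2]])
def red(im):
    h=cv2.cvtColor(im,cv2.COLOR_BGR2HSV)
    return (((h[...,0]<10)|(h[...,0]>170))&(h[...,1]>130)&(h[...,2]>90)).astype(np.uint8)
def white(im):
    h=cv2.cvtColor(im,cv2.COLOR_BGR2HSV); return ((h[...,1]<60)&(h[...,2]>170)).astype(np.uint8)
def blob(mask,near,rad):
    m=np.zeros_like(mask); cv2.circle(m,tuple(int(v) for v in near),int(rad),1,-1); m&=mask
    ys,xs=np.nonzero(m); return np.c_[xs,ys].astype(float)
E
python3 - <<'E'
from h import *
im=cv2.imread('pics/top0.png');C=cal("top")
w=blob(white(im),(351,199),36)
hull=cv2.convexHull(w.astype(np.float32)); e=cv2.fitEllipse(hull);print(e)
c=ray(C,e[0],.04); r=ray(C,blob(red(im),(347,175),10).mean(0),.04)
print(c,r,np.linalg.norm(r-c),np.degrees(np.arctan2(*(r-c)[1::-1])))
robot_R=-C[0].T@C[1];print(robot_R)
Rw,tw,*_=cal("wrist"); o=robot.observe();print(-Rw.T@tw-o["tool_pos"],Rw[2],o["tool_pos"],o["tcp_rot"],o["time"])
a=(r-c)/np.linalg.norm(r-c); yaw=np.degrees(np.arctan2(a[1],a[0]))
for y in range(-180,180,30):
    for z in(.12,.25):
        q=robot.ik([c[0],c[1],z],[180,0,y]); print(y,z,None if q is None else np.round(q))
E
```

```text
((351.611328125, 198.2191162109375), (56.14511489868164, 57.64382553100586), 119.66740417480469)
[ 0.51078547 -0.16100167  0.04      ] [ 0.55527461 -0.15242399  0.04      ] 0.04530849436281585 10.912943683922148
[ 0.38095744 -0.02219411  0.93513353]
[-0.0659086   0.03395987  0.07046515] [ 0.25330723 -0.12922371 -0.95871616] [0.26934302 0.535897   0.30318158] [-1.79930335e+02 -1.47339802e-02  1.53310387e+02] 0.1
-180 0.12 [-31.  -2. -22.  70.   0. -31.]
-180 0.25 [-31.  -6. -12.  84.   0. -31.]
-150 0.12 [-31.  -2. -22.  70.   0. -61.]
-150 0.25 [-31.  -6. -12.  84.   0. -61.]
-120 0.12 [-31.  -2. -22.  70.   0. -91.]
-120 0.25 [-31.  -6. -12.  84.   0. -91.]
-90 0.12 [ -31.   -2.  -22.   70.    0. -121.]
-90 0.25 [ -31.   -6.  -12.   84.    0. -121.]
-60 0.12 [ -31.   -2.  -22.   70.    0. -151.]
-60 0.25 [ -31.   -6.  -12.   84.    0. -151.]
-30 0.12 [-31.  -2. -22.  70.   0. 179.]
-30 0.25 [-31.  -6. -12.  84.   0. 179.]
0 0.12 [-31.  -2. -22.  70.   0. 149.]
0 0.25 [-31.  -6. -12.  84.   0. 149.]
30 0.12 [-31.  -2. -22.  70.   0. 119.]
30 0.25 [-31.  -6. -12.  84.   0. 119.]
60 0.12 [-31.  -2. -22.  70.   0.  89.]
60 0.25 [-31.  -6. -12.  84.   0.  89.]
90 0.12 [-31.  -2. -22.  70.   0.  59.]
90 0.25 [-31.  -6. -12.  84.   0.  59.]
120 0.12 [-31.  -2. -22.  70.   0.  29.]
120 0.25 [-31.  -6. -12.  84.   0.  29.]
150 0.12 [-31.  -2. -22.  70.   0.  -1.]
150 0.25 [-31.  -6. -12.  84.   0.  -1.]
```

```bash
python3 - <<'E'
from h import *
robot.move_pose([.511,-.161,.26],[180,0,180]); robot.pause(.3)
C=cal("wrist"); im=robot.grab_frame("wrist"); cv2.imwrite("pics/w1.png",im)
np.save("Cw1.npy",np.array(C,dtype=object),allow_pickle=True)
o=robot.observe();print(o["time"],o["tool_pos"],o["tcp_rot"],proj(C,[.511,-.161,.04]),proj(C,[.555,-.152,.04]))
E
```

```text
3.0667 [ 0.51106202 -0.16081232  0.25998778] [ 1.79998042e+02 -2.13101363e-03 -1.79980053e+02] [252.78433938 178.6468517 ] [262.71090569 225.47893795]
```

View pics/w1.png

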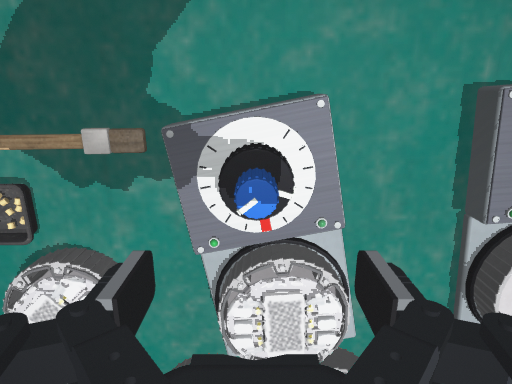

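The wrist view shows the target dial at about (256,174) and the red mark at (266,226). The coarse line is near (285,193) and the fine line near (248,206).

```bash
cat >> h.py <<'E'
def angs(im,C,c,mk,dbg=None):
    """coarse/fine line angles (deg) relative to mark, white pixels projected on the knob tops"""
    W=white(im)|0; a0=np.degrees(np.arctan2(*(mk-c)[1::-1])); out=[]
    ys,xs=np.nonzero(W); P=np.c_[xs,ys]
    for z,r0,r1,blk in((.068,.018,.029,.103),(.103,.002,.0145,None)):
        G=np.array([ray(C,p,z)[:2] for p in P])-c[:2]; r=np.hypot(*G.T); k=(r>r0)&(r<r1)
        if blk:  # not inside the inner knob's silhouette
            H=np.array([ray(C,p,blk)[:2] for p in P])-c[:2]; k&=np.hypot(*H.T)>.017
        g=G[k]
        if len(g)<3: out.append((None,len(g)));continue
        m=g.mean(0); s=(np.degrees(np.arctan2(m[1],m[0]))-a0+180)%360-180
        u=np.degrees(np.arctan2(g[:,1],g[:,0]))-a0
        out.append((round(s,1),len(g),round(float(np.std((u-s+180)%360-180)),1)))
        if dbg is not None: dbg[P[k][:,1],P[k][:,0]]=(255,0,255) if blk else (0,255,255)
    return out
def dial(im,C,c):
    m=white(im)|red(im); w=blob(m,proj(C,c),.058*C[2]/abs((C[0]@c+C[1])[2]))
    G=np.array([ray(C,p,.04)[:2] for p in w]); G=G[np.hypot(*(G-c[:2]).T)<.058]
    (x,y),(d1,d2),_=cv2.fitEllipse(cv2.convexHull((G*1000).astype(np.float32)))
    R=np.array([ray(C,p,.04) for p in blob(red(im),proj(C,c),95)]); r=np.hypot(*(R-c).T[:2]); R=R[(r>.033)&(r<.056)]
    return np.array([x/1000,y/1000,.04]),R.mean(0),d1,d2
E
python3 - <<'E'
from h import *
C=tuple(np.load("Cw1.npy",allow_pickle=True)); im=cv2.imread("pics/w1.png")
c,m,d1,d2=dial(im,C,np.array([.511,-.161,.04])); print(c,m,d1,d2,np.linalg.norm(m-c),np.degrees(np.arctan2(*(m-c)[1::-1])))
d=im.copy(); print(angs(im,C,c,m,d))
for z,r in((.04,.051),(.068,.03),(.103,.015)):
    for t in np.arange(0,360,10):
        u=proj(C,[c[0]+r*np.cos(np.radians(t)),c[1]+r*np.sin(np.radians(t)),z]);d[int(u[1]+.5),int(u[0]+.5)]=(0,255,0)
v=np.hstack([cv2.resize(x[105:245,185:330],None,fx=2.7,fy=2.7,interpolation=0) for x in(im,d)])
cv2.imwrite("pics/w1z.png",v)
E
```

```text
[ 0.50966272 -0.15823621  0.04      ] [ 0.55405665 -0.14973121  0.04      ] 103.38199615478516 103.64128875732422 0.04520128346995737 10.84532372445833
[(np.float64(61.8), 61, 3.2), (np.float64(-61.4), 100, 14.1)]
```

View pics/w1z.png

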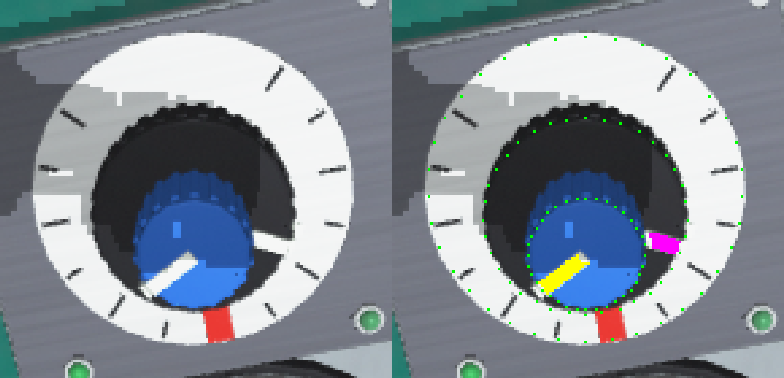

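Coarse reads about +61.8° and fine about −61.4°. Next I grip the coarse knob.

```bash
python3 - <<'E'
from h import *
x,y=.5097,-.1590
robot.set_gripper(.085)
robot.move_pose([x,y,.20],[180,0,-150])
print(robot.line_to([x,y,.117],vel=.08,guard=8))
robot.set_gripper(.04); o=robot.observe(); print(o["time"],o["gripper_width"],o["gripper_force"],o["ft_force"])
robot.move_pose([x,y,.117],[180,0,-150-61.8+360]); robot.pause(.2)
o=robot.observe(); print(o["tcp_rot"],o["ft_force"],o["torque"])
robot.set_gripper(.085); robot.line_to([x,y,.20],vel=.15)
robot.move_pose([.511,-.161,.26],[180,0,180]); robot.pause(.3)
C=cal("wrist"); im=robot.grab_frame("wrist"); cv2.imwrite("pics/w2.png",im)
c,m,d1,d2=dial(im,C,np.array([.511,-.161,.04])); print(c,m,d1,d2); d=im.copy(); print(angs(im,C,c,m,d),robot.observe()["time"])
cv2.imwrite("pics/w2z.png",np.hstack([cv2.resize(x[105:245,185:330],None,fx=2.7,fy=2.7,interpolation=0) for x in(im,d)]))
E
```

```text
False
5.4 0.05819357067581324 63.502771854400635 [-1.61424484 -1.64938937  4.82212888]
[-1.79997092e+02  1.09580356e-01  1.48201098e+02] [-0.70025671  1.16915065  5.95111846] [-0.00796218  0.30680338 -0.07292723]
[ 0.50965787 -0.15821556  0.04      ] [ 0.55463531 -0.1492544   0.04      ] 103.40161895751953 103.79452514648438
[(None, 1), (np.float64(-60.0), 103, 16.3)] 8.6417
```

View pics/w2z.png

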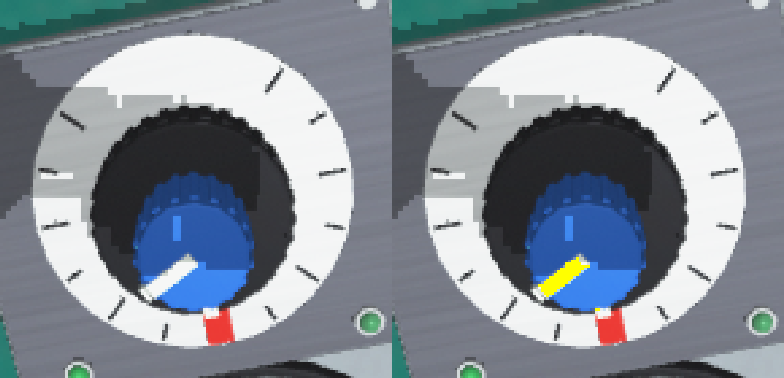

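The coarse line is now mostly hidden behind the inner knob, with only a bit of it visible at the mark. I'll check from the nest side.

```bash
python3 - <<'E'
from h import *
robot.move_pose([.531,-.157,.26],[180,0,11]); robot.pause(.3)
C=cal("wrist"); im=robot.grab_frame("wrist"); cv2.imwrite("pics/w3.png",im)
np.save("Cw3.npy",np.array(C,dtype=object),allow_pickle=True)
c,m,d1,d2=dial(im,C,np.array([.511,-.161,.04])); print(c,m,d1,d2); d=im.copy(); print(angs(im,C,c,m,d),robot.observe()["time"])
u=proj(C,c).astype(int);print(u)
cv2.imwrite("pics/w3z.png",np.hstack([cv2.resize(x[u[1]-70:u[1]+70,u[0]-72:u[0]+72],None,fx=2.7,fy=2.7,interpolation=0) for x in(im,d)]))
E
```

```text
[ 0.5093139  -0.15838196  0.04      ] [ 0.55282998 -0.14957232  0.04      ] 103.43151092529297 103.56696319580078
[(np.float64(0.1), 78, 3.4), (np.float64(-70.5), 85, 28.9)] 11.5083
[252 199]
```

View pics/w3z.png

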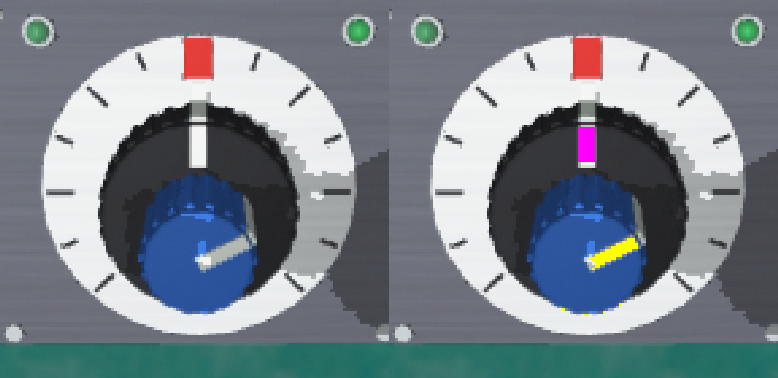

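Coarse reads 0.1°, with the line on the mark. Next is the fine knob.

```bash
cat >> h.py <<'E'
def fine(im,C,c,m):
    h=cv2.cvtColor(im,cv2.COLOR_BGR2HSV); W=((h[...,1]<70)&(h[...,2]>130)).astype(np.uint8)
    w=blob(W,proj(C,[c[0],c[1],.103]),25); G=np.array([ray(C,p,.103)[:2] for p in w])-c[:2]
    G=G[np.hypot(*G.T)<.0125]; v=cv2.fitLine((G*1000).astype(np.float32),cv2.DIST_HUBER,0,.01,.01).ravel()[:2]
    if v@G.mean(0)<0: v=-v
    return (np.degrees(np.arctan2(v[1],v[0])-np.arctan2(*(m-c)[1::-1]))+180)%360-180
E
python3 - <<'E'
from h import *
c=np.array([.5094,-.1583,.04]); m=c+.045*np.array([np.cos(np.radians(11)),np.sin(np.radians(11)),0])
f=[fine(cv2.imread(f"pics/w{i}.png"),tuple(np.load(f"Cw{i}.npy",allow_pickle=True)),c,m) for i in(1,3)]; print(f)
if abs(f[0]-f[1])>6: raise SystemExit
F=np.mean(f); x,y=.5095,-.1587
robot.move_pose([x,y,.22],[180,0,11])
print(robot.line_to([x,y,.149],vel=.08,guard=8))
robot.set_gripper(.015); o=robot.observe(); print(o["time"],o["gripper_width"],o["gripper_force"],o["ft_force"])
robot.move_pose([x,y,.149],[180,0,11-F]); robot.pause(.2)
robot.set_gripper(.085); robot.line_to([x,y,.22],vel=.15)
robot.move_pose([.531,-.157,.26],[180,0,11]); robot.pause(.3)
C=cal("wrist"); im=robot.grab_frame("wrist"); cv2.imwrite("pics/w4.png",im)
c,m,d1,d2=dial(im,C,c); print(c,m); d=im.copy(); print(angs(im,C,c,m,d),fine(im,C,c,m),robot.observe()["time"])
u=proj(C,c).astype(int)
cv2.imwrite("pics/w4z.png",np.hstack([cv2.resize(x[u[1]-70:u[1]+70,u[0]-72:u[0]+72],None,fx=2.7,fy=2.7,interpolation=0) for x in(im,d)]))
E
```

```text
[np.float64(-63.62842097017287), np.float64(-62.231510681121875)]
False
13.4083 0.028069021431406816 59.80121076107025 [-1.34321417 -5.45554869  3.85027289]
[ 0.50930902 -0.15832042  0.04      ] [ 0.55271621 -0.14956816  0.04      ]
[(np.float64(0.1), 78, 3.4), (np.float64(-0.6), 104, 31.2)] 2.4315356040667098 17.2417
```

View pics/w4z.png

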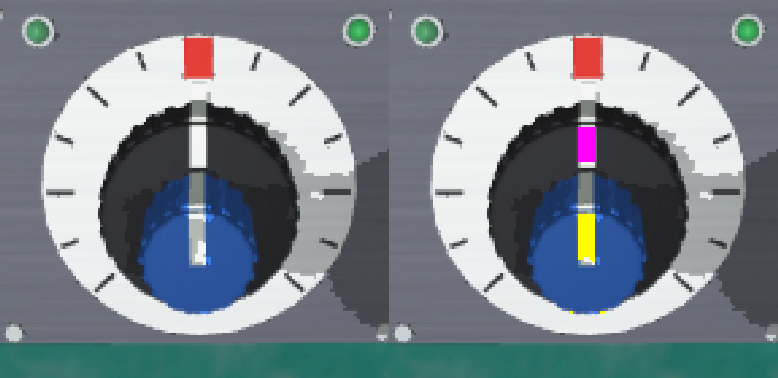

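Both lines run straight to the red mark: coarse at x≈197–199, fine at 190–206, red mark centred at 198. The gripper is clear, so I'm handing in.

```bash
python3 -c "
from plant import robot
print(robot.job_done())"
```

```text
the job is handed in; nothing more can be done
None
```

I set the coarse knob first and then the fine knob on the tester holding the finished stud; the last camera check put the coarse line 0.1° off the red mark and the fine line within about 2°, the job was handed in at about 17 s with the gripper clear, and the other tester was never approached.

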